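# Roll the brass bar into the V-block

## Robot

A 6-joint arm with a two-finger parallel gripper is mounted at the origin on a cart in front of the work surface, level with it; the furniture and walls round the work are solid. World frame = base frame: x ahead of the robot, y to its left, z up, the work surface at z = 0. Lengths are in mm, angles in degrees, forces in N, time in s.
With the tool pointing down it reaches from about 300 to 850 mm from the base axis. Payload 4.2 kg.
Tool frame: the origin (TCP) lies on the centre line of the jaws, within the pads' length; the fingertips stand 11 mm ahead of it and the grasp point (between the pads) lies 8 mm behind it; z points along the fingers, y is the line along which they close (so a half turn about z gives the same grasp; the last joint's range is limited). The gripper opens to 91 mm and grips with 3 to 60 N. Pads are 32 mm wide; open, the fingers measure 118 mm over their backs; the gripper's body (76 mm by 178 mm) begins 60 mm behind the grasp point.
Start: joints at [-74.313, 18.312, 89.639, -0, 72.044, -1.146], TCP at [166.518, -550.376, 224.976] pointing down, gripper open.
Joint ranges: [-177.97, 177.97], [-48.28, 115.42], [12.27, 149.76], [-77.06, 257.06], [2.81, 150.46], [-146.56, 146.56]. Speed limits (degrees/s): [147.25, 147.25, 180, 180, 180, 180].

## Interface

Orientations are given as [roll, pitch, yaw] about the fixed x, y, z axes, in that order (R = Rz(yaw) Ry(pitch) Rx(roll)).
In Python, from workcell import env, grab_frame, camera_model, models gives the robot as it stands.
- The arm moves only by the shell command python3 -m crank 'ROWS' [FORCE]. ROWS is text: rows parted by semicolons, each of 7 numbers parted by spaces: the closure, from -1 (fully open) to 1 (shut), so that 0 is half open, then the shift along the tool's x, y, z in mm, then the turn, a rotation vector about the tool's x, y, z in degrees. A call has 1 to 10 rows; each row shifts and turns the commanded pose from where the row before left it, along the tool's axes as they then stand; what a row does not reach is not made up. A row lasts 1/8 s, in which the tool goes at most 62.5 mm and 10.7 degrees, less where a joint would pass 70% of its speed; a pose out of reach is approached as far as the arm can. A call is refused whole if a number of a shift passes 62.5 or a number of a turn 10.7, either way. A call with a gripper value outside its range is refused whole. The fingers move at their own pace and stop on an object; FORCE is the grip in N (left out, the last holds). Time passes only in rows, so rows that do not move let the fingers close. It gives the time, the measured TCP pose, the force, the opening and the grip force at its end, in the units of the state.
- env.state(): the state, without advancing time (a new reading comes with each control period).
- grab_frame(name): name is "scene" or "top" or "wrist"; returns the picture (420x560x3 uint8, blue, green, red); there is no depth.
- camera_model(name): a dict with "K" (3x3 intrinsics, pixels), "R" (3x3) and "t" (3): a world point X has camera coordinates R X + t; the wrist camera has in their place "mount" (4x4, takes a point from camera to tool coordinates, whose origin is the TCP and whose axes are the flange's). Camera axes: x right, y down, z forward; pixel columns grow to the right and rows downward; lengths in mm; the calibration is good to about 2 mm. A picture is of the moment at which its call begins: read the wrist's pose just before it. camera_model takes no time and is no camera call.
- env.job_done(): hands the job in; it is judged then, once.
Trained networks look in the newest picture that a camera, given by its name, has taken for a name from the list of things; names that differ only in an ending like _2 or _b are one class to them, and where a whole thing is asked for, a point or a joint stands for the part that bears it (a point fixed in the world has none). Each returns a list of dicts, best first, with "p" (0 to 1); they miss things now and then, are a little off and sometimes report something else, mostly with a low value. They report only what shows in the picture. A call takes as long as a camera call.
- models.search_frame(name, camera): "point" ([x, y, z] in mm, in world coordinates, good to about 4 mm: the middle of the surface that is visible of it).
The state is a dict: "time_s": time; "qpos": joint angles; "qvel": joint speeds; "effort": joint torques, N m; "ee_pos": TCP position; "ee_rot": TCP orientation; "force": force on the tool from outside, world axes, zero at the start; "torque": the same for the moment, N m; "gripper_width": finger opening in mm; "gripper_force": force on a finger pad.
Only numpy, scipy, OpenCV 4.12 (cv2) and the standard library are available. Lean on these libraries where they do the work, as an engineer would, in place of code of your own. Each camera call takes 0.05 s, during which the arm holds its last target. There are 200 camera calls.

## Task

Roll the brass round bar across the dark board, pushing its side with the fingertips, up the ramp of the blue V-block and let it drop into the V, so that it lies at rest along the groove with neither end sticking out past the block. It must get there by rolling, not be picked up or dragged. Leave the aluminium bar, the loupe and the micrometer as they are, and end clear of everything.

Things in the scene. Friction and masses are not known exactly. Their poses are not given: they have to be found in the camera images.
- brass_bar: solid brass (yellow) round bar to be rolled, 36 mm diameter, 100 mm long, about 0.85 kg, lying on its side on the board, roughly parallel to the V groove, on either side of the V-block. Origin at the middle of its axis, 18 mm above the board while it lies there; its x runs along its axis (y and z turn as it rolls). Polished, slippery (friction about 0.3)
- alu_bar: solid aluminium (silver-white) round bar of the same size, 0.28 kg, lying on the other side of the V-block; to be left alone. Origin at the middle of its axis, x along its axis
- vblock: low V-block fixed to the dark board (10 mm thick, its top at z = 0.010), 180 mm long in x (along the groove), 127 mm wide in y, alike on both sides. Origin at its middle on the board, z up. Steel V groove along x at y = 0, open-ended: flanks rise at 30 degrees from an apex 1 mm above the board to crests 9 mm high at y = +-14 to 17 mm; from there blue ramps fall at 11 degrees to the board at y = +-63 mm
- vblock_seat (a point): point 21.8 mm above the board over the V-block's middle, axes as the V-block's: where the middle of the bar lies when seated and centred. A bar whose middle is pushed a little past the near crest (to about y = 10 mm) drops into the V by itself; pushed on hard, it would climb over the far crest
- loupe_center (a point): centre of the small black loupe, 32 mm across and 26 mm high, standing beyond the V-block; to be left alone
- micrometer: micrometer lying beyond the V-block, 48 x 130 x 12 mm, origin at the centre of its underside; to be left alone

How it is judged (in metres and radians):
On the way:
1. the brass bar has turned about its axis by more than a sixth of a turn while it is still more than 45 mm from the middle of the groove, on its way to the block: it rolls, it is not dragged (angle between brass_bar's own z axis and vertical above 1 rad and (y of brass_bar in the frame of vblock above 0.045 m or y of brass_bar in the frame of vblock below -0.045 m)), for 0.05 s.
At the end, for the whole second after the job is handed in: the brass bar rests in the V: within 4 mm of the groove's middle line, at most 2 mm above seated height, within 42 mm of the block's middle along it, axis within 0.06 rad of the groove, at rest; aluminium bar, loupe and micrometer within 15 mm of their starts (y of brass_bar in the frame of vblock_seat between -0.004 and 0.004 m and x of brass_bar in the frame of vblock_seat between -0.042 and 0.042 m and z of brass_bar in the frame of vblock_seat below 0.002 m and angle between the x axis of brass_bar and the x axis of vblock, either way round below 0.06 rad and linear speed of brass_bar below 0.01 m/s and angular speed of brass_bar below 0.3 rad/s and distance of each of alu_bar, loupe_center, micrometer from where it was at the start of the episode below 0.015 m); the robot touches nothing.
It fails at once if the brass bar is lifted (its middle more than 34 mm above the board; rolling over a crest takes it to 27 mm) (height (world z) of brass_bar above 0.044 m).
It fails at once if the brass bar is stood or tipped up on end (angle between brass_bar's own x axis and vertical below 1.2 rad).
It fails at once if the aluminium bar is moved by more than 15 mm (distance of alu_bar from where it was at the start of the episode above 0.015 m).
It fails at once if the loupe or the micrometer is moved by more than 15 mm (distance of any of loupe_center, micrometer from where it was at the start of the episode above 0.015 m).
It also fails if it takes over 43 s, if anything falls off the work surface, if the arm or the gripper's body presses on something with over 40 N, if the wrist force passes 120 N, or if a joint passes its speed limit or range.

## Working session

There is one attempt and no reset: what is moved stays moved. The work goes in short steps, Python scripts to look and compute and a shell command to move; the robot and the scene stay as the last step left them, time stands still between calls to the robot, and variables do not carry over. Pictures are saved under pics/ and viewed, at most 10 in all, crops included, and the job is handed in when it is done.

```bash
mkdir -p pics
python3 - <<'E'
from workcell import env, grab_frame, camera_model, models
import cv2, numpy as np
for c in ("top","scene"):
    im=grab_frame(c); cv2.imwrite(f"pics/{c}0.png",im)
for n in ("brass_bar","alu_bar","vblock","loupe_center","micrometer"):
    for r in models.search_frame(n,"top")[:2]: print(n,np.round(r["point"],1),round(r["p"],2))
s=env.state(); print(s["time_s"],s["ee_pos"],s["ee_rot"],s["gripper_width"],s["force"])
E
```

```text
alu_bar [540.6  23.3  44. ] 0.85
loupe_center [731.3  16.2  30.9] 0.6
micrometer [ 742.8 -118.7   20.8] 0.88
0.35 [ 166.46571984 -550.26129408  224.77205433] [-1.79980246e+02  1.00618378e-03  1.68337661e+01] 91.29631617523324 [-0.08070315 -0.41143148  0.45986341]
```

View pics/top0.png

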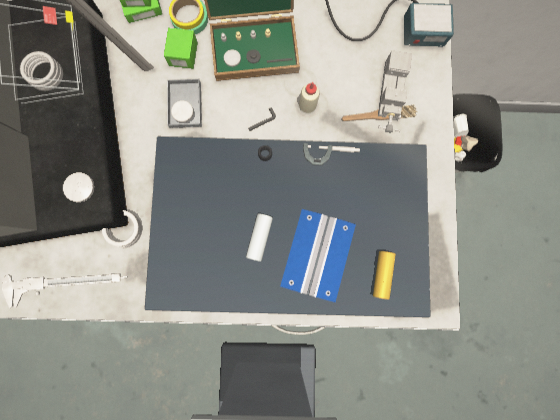

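View pics/scene0.png

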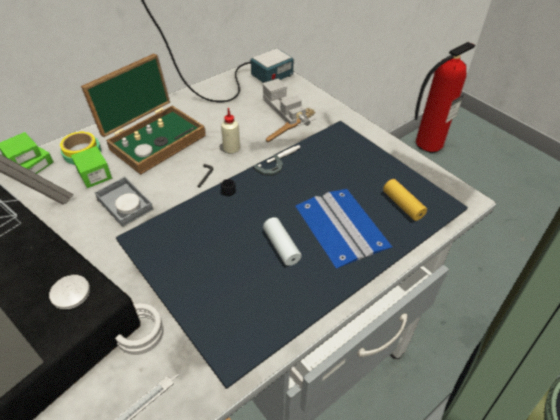

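The top view shows brass at (384,275), the tilted V-block at (318,255), and aluminium at (259,237). The loupe (265,153) and micrometer (330,150) are well away. I'll measure brass and block by colour.

```bash
cat > h.py <<'E'
from workcell import env, grab_frame, camera_model, models
import cv2, numpy as np
def cam():
    m=camera_model("top"); return np.array(m["K"]),np.array(m["R"]),np.array(m["t"]).ravel()
def ray(uv,z):
    K,R,t=cam(); uv=np.atleast_2d(uv).astype(float)
    d=np.c_[uv,np.ones(len(uv))]@np.linalg.inv(K).T@R; c=-R.T@t
    return (c+d*((z-c[2])/d[:,2])[:,None])[:,:2]
def mask(im,what):
    h=cv2.cvtColor(im,cv2.COLOR_BGR2HSV)
    lo,hi=dict(y=((15,110,80),(35,255,255)),b=((100,150,80),(125,255,255)))[what]
    m=cv2.inRange(h,lo,hi); m[:190]=0; m[320:]=0; m[:,:235]=0; m[:,435:]=0
    n,l,s,_=cv2.connectedComponentsWithStats(m)
    if what=="y": m=np.uint8(l==1+np.argmax(s[1:,4]))
    return m
def rect(m,z):
    v,u=np.nonzero(m); p=ray(np.c_[u,v],z).astype(np.float32)
    return cv2.minAreaRect(p),p
def brass(tag=None,z=28):
    im=grab_frame("top")
    if tag: cv2.imwrite(f"pics/{tag}.png",im)
    r,p=rect(mask(im,"y"),z); return r,np.linalg.svd(p-p.mean(0),full_matrices=False)[2][0],p.mean(0),im
E
python3 - <<'E'
from h import *
r,d,m,im=brass(z=30); print("brass",r,np.degrees(np.arctan(d[1]/d[0])),m)
r,p=rect(mask(im,"b"),14); print("block",r,p.mean(0))
K,R,t=cam(); print("cam",-R.T@t)
h=cv2.cvtColor(im,cv2.COLOR_BGR2HSV); w=((h[...,1]<40)&(h[...,2]>170)).astype(np.uint8)
w[:205]=0;w[270:]=0;w[:,:240]=0;w[:,280:]=0
print("alu",rect(w,30)[0])
crop=im[190:320,230:440]; cv2.imwrite("pics/crop.png",cv2.resize(crop,None,fx=3.8,fy=3.8,interpolation=cv2.INTER_CUBIC))
E
```

```text
brass ((468.44451904296875, -250.94985961914062), (36.536338806152344, 102.1023178100586), 81.42121887207031) -8.540246 [ 467.9289  -250.89276]
block ((507.58740234375, -108.44125366210938), (125.24739837646484, 178.58082580566406), 75.53125) [ 506.3133   -107.779854]
cam [492.42048301  -9.46173091 892.36892511]
alu ((542.6821899414062, 23.612407684326172), (33.31984329223633, 101.68702697753906), 76.76568603515625)
```

View pics/crop.png

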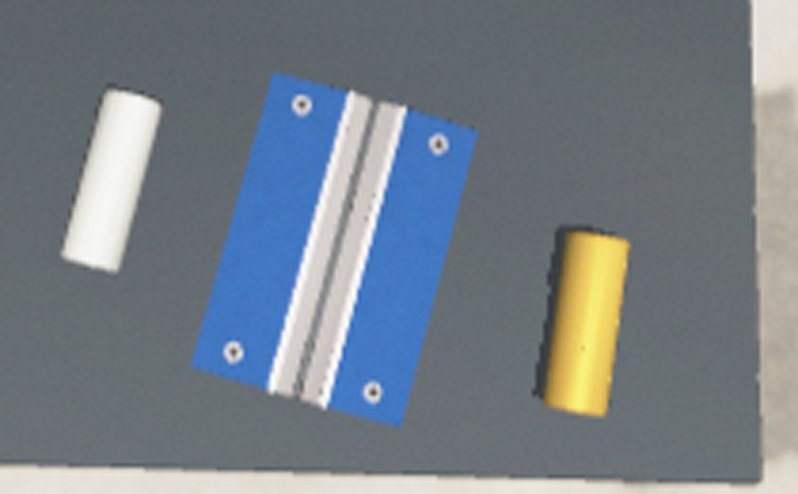

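The brass lies about 148 mm to the -n side of the groove, along-offset about -2 mm. Its yaw is about -8.5° and the groove's about -14.5°. I'll push along tool +x with half-open fingers, tool y along the bar.

```bash
python3 -m crank '0 0 0 0 0 0 -10.7;0 0 0 0 0 0 -10.7;0 0 0 0 0 0 -10.7;0 0 0 0 0 0 -10.7;0 0 0 0 0 0 -10.7;0 0 0 0 0 0 -10.7;0 0 0 0 0 0 -0.5;0 0 0 0 0 0 0'
python3 -m crank '0 36 32 0 0 0 0;0 36 32 0 0 0 0;0 36 32 0 0 0 0;0 36 32 0 0 0 0;0 36 32 0 0 0 0;0 36 32 0 0 0 0;0 36 32 0 0 0 0;0 36 30 0 0 0 0;0 0 0 0 0 0 0;0 0 0 0 0 0 0'
```

```text
time_s: 1.4
ee_pos: [166.5, -550.3, 225.0]
ee_rot: [180.0, 0.0, 81.4]
force: [0.4, -0.2, 0.0]
gripper_width: 45.7
gripper_force: 0.0
time_s: 2.65
ee_pos: [459.8, -303.1, 224.9]
ee_rot: [-180.0, 0.0, 81.5]
force: [-1.1, -0.2, -0.3]
gripper_width: 46.0
gripper_force: 0.0
```

Next I descend 190 mm and start to push at about 5 mm/row.

```bash
python3 -m crank '0 0 0 50 0 0 0;0 0 0 50 0 0 0;0 0 0 50 0 0 0;0 0 0 30 0 0 0;0 0 0 10 0 0 0;0 0 0 0 0 0 0'
python3 - <<'E'
from h import *
r,d,m,im=brass("desc",28); print(r,np.degrees(np.arctan(d[1]/d[0])),m)
E
```

```text
time_s: 3.4
ee_pos: [459.8, -303.7, 35.2]
ee_rot: [180.0, 0.0, 81.4]
force: [-0.4, -0.2, 0.2]
gripper_width: 45.4
gripper_force: 0.0
((468.0799560546875, -251.45907592773438), (36.60354995727539, 101.71746063232422), 81.4628677368164) -8.543047 [ 467.73648 -251.47838]
```

View pics/desc.png

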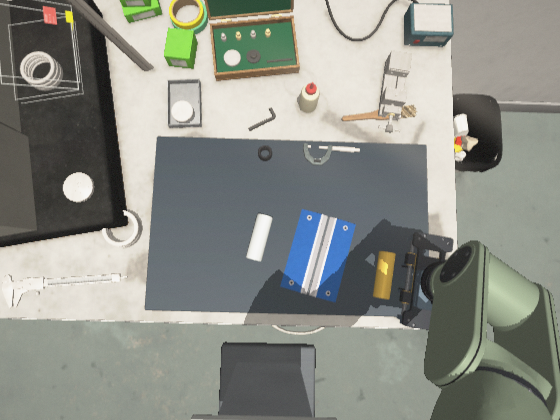

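The bar at (384,275) is unmoved and the fingers are behind it at (410,275). Now I push, turning 6° along the way.

```bash
python3 -m crank '0 6 0 0 0 0 0;0 4 0 0 0 0 0;0 3 0 0 0 0 0;0 3 0 0 0 0 0;0 3 0 0 0 0 0;0 4 0 0 0 0 0.5;0 4 0 0 0 0 0.5;0 4 0 0 0 0 0.5;0 4 0 0 0 0 0.5;0 4 0 0 0 0 0.5'
python3 - <<'E'
from h import *
r,d,m,im=brass("p1",28); print(r,np.degrees(np.arctan(d[1]/d[0])),m)
E
```

```text
time_s: 4.7
ee_pos: [466.3, -264.1, 35.0]
ee_rot: [180.0, 0.0, 79.0]
force: [-0.0, -0.1, 0.6]
gripper_width: 45.5
gripper_force: 0.2
((471.4567565917969, -226.82769775390625), (36.28618240356445, 101.7216796875), 81.59667205810547) -8.450907 [ 471.24344 -226.86627]
```

```bash
python3 -m crank '0 4 0 0 0 0 0.6;0 4 0 0 0 0 0.6;0 4 0 0 0 0 0.6;0 4 0 0 0 0 0.6;0 4 0 0 0 0 0.6;0 4 0 0 0 0 0.5;0 4 0 0 0 0 0;0 4 0 0 0 0 0'
python3 - <<'E'
from h import *
r,d,m,im=brass("p2",28); print(r,np.degrees(np.arctan(d[1]/d[0])),m)
cv2.imwrite("pics/p2c.png",cv2.resize(im[190:320,230:440],None,fx=3.8,fy=3.8))
q=m-np.array([506.6,-108]);print(q@[.968,-.25],q@[.25,.968])
E
```

```text
time_s: 5.75
ee_pos: [473.5, -233.0, 35.0]
ee_rot: [180.0, 0.0, 75.5]
force: [-0.3, 0.1, -0.1]
gripper_width: 45.3
gripper_force: 0.2
((476.53790283203125, -193.49606323242188), (38.648494720458984, 101.90394592285156), 83.58177947998047) -9.183017 [ 476.75226 -193.25691]
-7.578385906982444 -89.99062646484376
```

View pics/p2c.png

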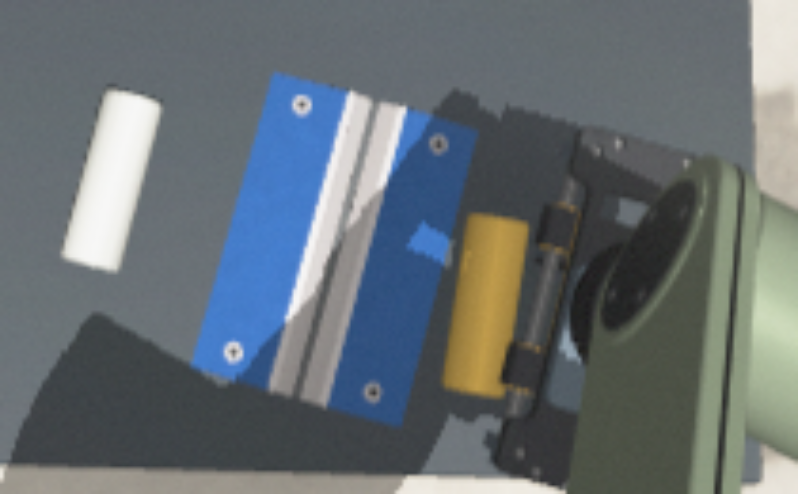

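The bar sits at crop (487,305), just short of the ramp; its +x end leads by about 5°, and the fingers square behind it will correct that. I'll keep pushing gently.

```bash
python3 -m crank '0 4 0 0 0 0 0;0 4 0 0 0 0 0;0 4 0 0 0 0 0;0 4 0 0 0 0 0;0 4 0 0 0 0 0;0 4 0 0 0 0 0;0 4 0 0 0 0 0;0 3 0 0 0 0 0;0 2 0 0 0 0 0;0 0 0 0 0 0 0'
python3 - <<'E'
from h import *
r,d,m,im=brass("p3",30); print(r,np.degrees(np.arctan(d[1]/d[0])),m)
cv2.imwrite("pics/p3c.png",cv2.resize(im[190:320,230:440],None,fx=3.8,fy=3.8))
q=m-np.array([506.6,-108]);print(q@[.968,-.25],q@[.25,.968])
q=env.state()["ee_pos"][:2]-np.array([506.6,-108]);print(q@[.968,-.25],q@[.25,.968])
E
```

```text
time_s: 7.05
ee_pos: [481.7, -201.3, 35.0]
ee_rot: [180.0, 0.0, 75.5]
force: [-1.0, -3.8, 1.6]
gripper_width: 45.7
gripper_force: 1.6
((481.5770263671875, -163.1228790283203), (34.79755783081055, 101.53339385986328), 76.2730941772461) -14.398644 [ 481.69244 -162.42882]
-10.503309918212913 -58.91398461914063
-0.7595787731245878 -96.56392126794661
```

View pics/p3c.png

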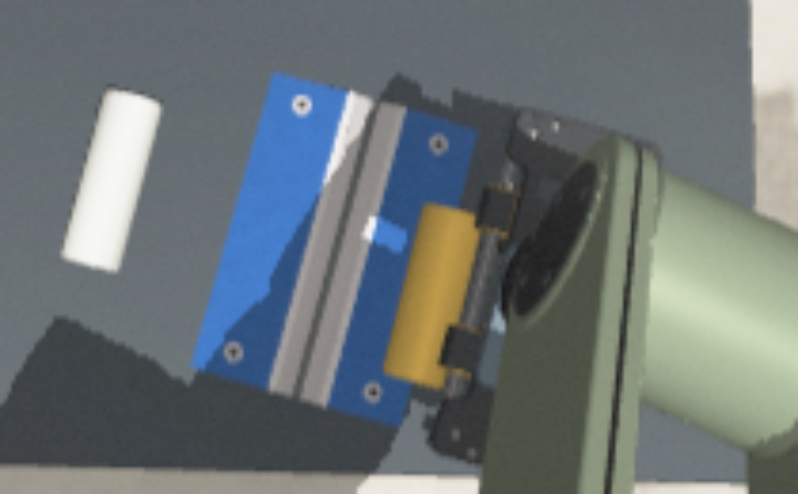

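The bar is now square (-14.4°) and in contact, starting up the ramp, along-offset -10 mm (within tolerance).

```bash
python3 -m crank '0 3 0 0 0 0 0;0 3 0 0 0 0 0;0 3 0 0 0 0 0;0 3 0 0 0 0 0;0 3 0 0 0 0 0;0 3 0 0 0 0 0;0 3 0 0 0 0 0;0 3 0 0 0 0 0;0 3 0 0 0 0 0;0 2 0 0 0 0 0'
python3 - <<'E'
from h import *
r,d,m,im=brass("p4",35); print(r,np.degrees(np.arctan(d[1]/d[0])),m)
cv2.imwrite("pics/p4c.png",cv2.resize(im[190:320,230:440],None,fx=3.8,fy=3.8))
q=m-np.array([506.6,-108]);print(q@[.968,-.25],q@[.25,.968])
q=env.state()["ee_pos"][:2]-np.array([506.6,-108]);print(q@[.968,-.25],q@[.25,.968])
E
```

```text
time_s: 8.35
ee_pos: [488.9, -172.9, 34.9]
ee_rot: [-180.0, 0.0, 75.5]
force: [-0.9, -5.4, 1.6]
gripper_width: 45.6
gripper_force: 2.3
((489.4288635253906, -133.7788543701172), (32.21351623535156, 99.56820678710938), 75.34205627441406) -15.336668 [ 489.47333 -133.09845]
-10.30400642089846 -28.57696740722657
-0.8993264454565804 -67.01242306086752
```

```bash
python3 -m crank '0 2 0 0 0 0 0;0 2 0 0 0 0 0;0 2 0 0 0 0 0;0 2 0 0 0 0 0;0 1.5 0 0 0 0 0;0 1.5 0 0 0 0 0;0 1 0 0 0 0 0;0 1 0 0 0 0 0;0 1 0 0 0 0 0'
python3 -m crank '0 1 0 0 0 0 0;0 1 0 0 0 0 0;0 1 0 0 0 0 0;0 0 0 0 0 0 0'
python3 - <<'E'
from h import *
r,d,m,im=brass("p5",35); print(r,np.degrees(np.arctan(d[1]/d[0])),m)
cv2.imwrite("pics/p5c.png",cv2.resize(im[190:320,230:440],None,fx=3.8,fy=3.8))
q=m-np.array([506.6,-108]);print(q@[.968,-.25],q@[.25,.968])
q=env.state()["ee_pos"][:2]-np.array([506.6,-108]);print(q@[.968,-.25],q@[.25,.968])
E
```

```text
time_s: 9.52
ee_pos: [492.3, -159.2, 34.8]
ee_rot: [-180.0, -0.0, 75.5]
force: [0.6, -0.8, 0.2]
gripper_width: 45.6
gripper_force: 0.2
time_s: 10.02
ee_pos: [493.2, -156.6, 34.9]
ee_rot: [-180.0, -0.0, 75.5]
force: [0.4, -0.1, 0.5]
gripper_width: 45.3
gripper_force: 0.0
((494.38525390625, -115.57500457763672), (37.037025451660156, 100.15782165527344), 75.49059295654297) -15.2475395 [ 494.8479  -113.86297]
-9.910290310668968 -8.613378356933598
-0.8123825125362139 -50.46226715351252
```

View pics/p5c.png

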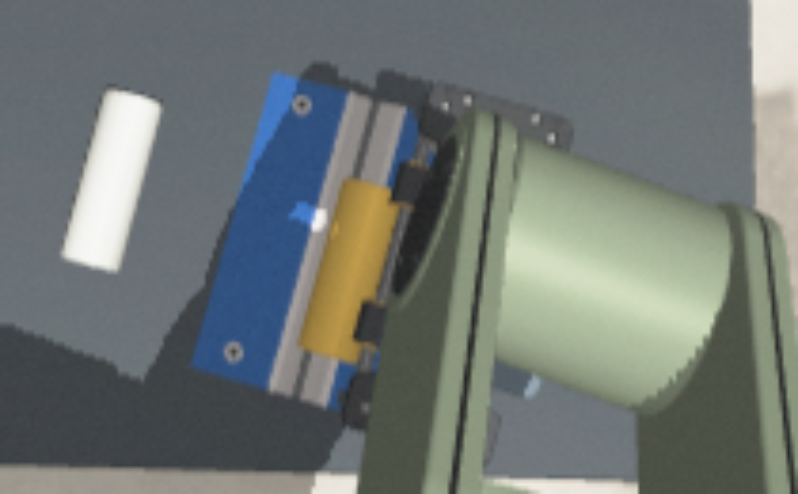

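The bar (crop 350,270) is on the crest flat with no push force, about 13 mm from the middle. I'll nudge slowly.

```bash
python3 -m crank '0 1 0 0 0 0 0;0 1 0 0 0 0 0;0 1 0 0 0 0 0;0 0 0 0 0 0 0'
cat > look.py <<'E'
import sys
from h import *
r,d,m,im=brass(sys.argv[1],32); print(r,np.degrees(np.arctan(d[1]/d[0])))
cv2.imwrite(f"pics/{sys.argv[1]}c.png",cv2.resize(im[190:320,230:440],None,fx=3.8,fy=3.8))
for p in (r[0],m,env.state()["ee_pos"][:2]): q=np.array(p)-[506.6,-108];print(q@[.968,-.25],q@[.25,.968])
E
python3 look.py p6
```

```text
time_s: 10.58
ee_pos: [493.9, -153.8, 35.0]
ee_rot: [180.0, 0.0, 75.5]
force: [0.2, -0.3, 0.8]
gripper_width: 45.4
gripper_force: 0.0
((497.22625732421875, -106.10835266113281), (34.57563018798828, 100.53308868408203), 75.45183563232422) -14.446787
-9.546694744873069 -0.5123210449218807
-10.311343685913108 -0.5077120971679743
-0.8584718281286605 -47.508527396659986
```

The bar has dropped into the V (about -0.5 mm off the middle, along -10 mm). Now I back off and rise, then check.

```bash
python3 -m crank '0 -10 0 0 0 0 0;0 -20 0 0 0 0 0;0 -20 0 -10 0 0 0;0 -20 0 -40 0 0 0;0 -30 0 -50 0 0 0;0 -40 0 -50 0 0 0;0 -40 0 -40 0 0 0;0 -40 0 0 0 0 0;0 0 0 0 0 0 0;0 0 0 0 0 0 0'
python3 look.py p7
```

```text
time_s: 11.88
ee_pos: [438.6, -365.5, 223.2]
ee_rot: [-179.9, -0.1, 75.5]
force: [0.1, -0.7, 0.3]
gripper_width: 45.6
gripper_force: 0.0
((496.9837646484375, -105.85250854492188), (34.30314636230469, 101.13092803955078), 75.45466613769531) -14.444719
-9.845388684082053 -0.3252871093750058
-10.341778134155295 -0.3449694213867245
-1.2753064407389303 -265.82092440432876
```

View pics/p7c.png

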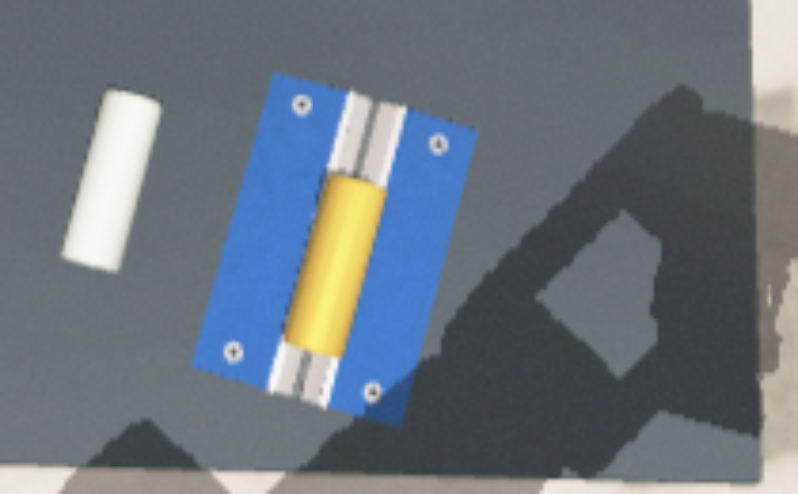

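The bar lies in the V at crop (335,265), within the block and aligned with the groove. The aluminium bar is unmoved and the arm is clear, so I'm handing in.

```bash
python3 -c "
from workcell import env
print(env.job_done())"
```

```text
the job is handed in; nothing more can be done
None
```

The brass bar was pushed across the board and up the ramp and dropped into the V, where it lies at rest about 10 mm off centre along the groove with both ends inside the block; nothing else was touched, the arm is clear, and the job is handed in at about 12 s (no verdict was returned).

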